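# Pin the drilled blank and hold the cam clamp at full lift

## Task

Take the locating pin out of its wooden block and push it down through the eye of the steel flange on the cam jig until its shoulder sits on the flange. Then leave the pin there, take the handle of the cam lever and raise it until the lever stands straight up, where the cam lifts the blank highest; do not swing it over past the top. The lever springs back if let go, so finish while still holding it there with the gripper, and leave the glue bottle, the wood offcut and the steel block where they are.

Things in the scene. Friction and masses are not known exactly. Their poses are not given: they have to be found in the camera images.
- jig: Cam jig, fixed: plywood base 200 (x) x 260 (y) x 18 mm, origin at its underside's centre, z up. On its -y half a steel C-bracket reaches over a drilled light-wood blank (120 x 85 mm) on an aluminium lift table; on its +y half is the cam lever. The bracket's top is the flange: 50 (x) x 100 (y) x 8 mm, top face 100 mm above the bench.
- eye (a point): Centre of the round hole in the flange (15 mm diameter, through, 1.5 mm chamfer), at the flange's top face, 100 mm above the bench; at (0, -60, 100) mm in the jig's frame. The blank under it, 8 mm lower or less, has a coaxial 19 mm hole; the pin never bottoms.
- pivot (a point): Point on the cam lever's hinge axis, at (0, 40, 42) mm in the jig's frame. The axis runs along the jig's x. Axes as the jig's.
- handle (a point): Grip point of the cam lever's handle, moving with it: black round bar, 16 mm diameter, parallel to the jig's x, on the end of a flat steel arm, 130 mm from the pivot axis. It lies on the bar's axis at x = 78 mm of the jig's frame, 29 mm from the arm, 23 mm from the bar's free end. Pinch it from above with the fingers closing along the jig's y; the bar may turn in the fingers.
- cam_lever (a joint): Lever angle, rad. 0: straight up, cam at its highest lift, blank against the flange. Start -1.25 to -0.98: leaning down to the jig's +y, blank 5 to 8 mm lower. Positive: over the top (stop at 0.8), the cam falls again. Handle in the jig's frame: y = 40 - 130 sin(angle), z = 42 + 130 cos(angle) mm. Sprung: raising takes 1 to 6 N at the handle; let go at the top, it falls back.
- lift_table (a joint): Height of the lift table with the blank (m): 0 at the cam's highest lift, -0.008 to -0.005 at the start. It rests on the cam and follows it up and down.
- pin_grip (a point): Grip point of the plain steel locating pin (about 0.1 kg), on its axis, z up along it. From the tip: 8 mm taper (6 to 12 mm diameter), 12 mm diameter shank to 45 mm, collar 26 mm diameter x 5 mm, dark round grip 20 mm diameter x 35 mm. This point lies 69 mm above the tip, 24 mm above the collar's underside, 16 mm below the top.
- pin_shoulder (a point): Centre of the underside of the pin's collar (the shoulder), 45 mm above its tip. At the start it sits on the block's top, 55 mm above the bench.
- pin_block: Fixed wooden block 70 x 70 x 55 mm with one 16 mm hole, 50 mm deep, at its centre, in which the pin stands upright at the start. Origin at the centre of its underside.
- glue_bottle: Bystander: closed yellow glue bottle, 60 mm diameter, 150 mm tall, origin under its centre.
- offcut: Bystander: loose light-wood offcut 50 x 90 x 22 mm, origin under its centre.
- square_block: Bystander: loose steel block 60 x 60 x 40 mm, origin under its centre.
There are look-alikes about, which are no part of the job. Leave any red look-alike of the part that bears pin_grip alone.

How it is judged:
On the way, in this order (a step that is already met when the one before it is completed fails the run):
1. the pin is through the eye with its shoulder on the flange while the lever is still down (horizontal distance between pin_shoulder and eye below 0.004 m and z of pin_shoulder in the frame of eye between -0.003 and 0.003 m and angle between pin_shoulder's own z axis and vertical below 0.12 rad and value of joint cam_lever below -0.6 rad), for 0.2 s.
2. the gripper holds the lever straight up, at the highest lift (value of joint cam_lever between -0.14 and 0.14 rad and contact force between the fingers and cam_lever above 1 N and value of joint lift_table above -0.0015 m), for 0.2 s.
At the end, for the whole second after the job is handed in: The fingers hold the cam lever (contact over 1 N) at rest within 0.14 rad (8 degrees) of straight up, the lift table within 1.5 mm of its highest; the pin, not touched, stands in the eye: its shoulder within 4 mm of the hole's centre and within 3 mm of the flange's top face, tilted under 0.12 rad (all of step 2 and velocity of joint cam_lever between -0.15 and 0.15 rad/s and contact force between the fingers and pin below 0.1 N and horizontal distance between pin_shoulder and eye below 0.004 m and z of pin_shoulder in the frame of eye between -0.003 and 0.003 m and angle between pin_shoulder's own z axis and vertical below 0.12 rad); the arm keeps its last pose, push and grip.
It fails at once if the cam lever is swung over past the top (more than 0.35 rad) (value of joint cam_lever above 0.35 rad).
It fails at once if the glue bottle is disturbed (moved over 25 mm) (distance of glue_bottle from where it was at the start of the episode above 0.025 m).
It fails at once if the wood offcut is disturbed (moved over 25 mm) (distance of offcut from where it was at the start of the episode above 0.025 m).
It fails at once if the steel block is disturbed (moved over 25 mm) (distance of square_block from where it was at the start of the episode above 0.025 m).
It also fails if it takes over 56 s, if anything falls off the work surface, if the arm or the gripper's body presses on something with over 40 N, if the wrist force passes 120 N, or if a joint passes its speed limit or range.

## Robot

A 6-joint arm with a two-finger parallel gripper is mounted at the origin on the work surface. World frame = base frame: x ahead of the robot, y to its left, z up, the work surface at z = 0. Lengths are in m, angles in rad, forces in N, time in s.
With the tool pointing down it reaches from about 0.275 to 0.725 m from the base axis. Payload 5.6 kg.
Tool frame: the origin (TCP) lies at the very end of the fingers, on their centre line; the grasp point (between the pads) lies manip.grasp_offset behind it (manip.grasp_offset is the distance from the TCP to the grasp point, in m); y points along the fingers, x is the direction in which the jaws open and shut, and the axes are right-handed (so a half turn about y gives the same grasp; the last joint's range is limited). The gripper opens to 85 mm and grips with 20 to 120 N. Pads are 22 mm wide; open, the fingers measure 114 mm over their backs; the gripper's body (76 mm by 85 mm) begins 54 mm behind the grasp point. The pads swing forward as they close: fully open they stand 13 mm farther back than shut.
Start: joints at [1.416, 0.255, 0.108, 0, -1.424, -0.285], TCP at [0.234, 0.498, 0.194] pointing down, gripper open.
Joint ranges: [-2.95, 2.95], [-1.21, 1.97], [-1.09, 1.5], [-2.87, 1.71], [-2.94, -0.07], [-3.05, 3.05]. Speed limits (rad/s): [2.57, 2.57, 3.14, 3.14, 3.14, 3.14].

## Interface

Orientations are given as a unit quaternion [w, x, y, z].
In Python, from station import manip gives the robot as it stands.
- The arm moves only by the shell command python3 -m pendant 'ROWS' [OPENING]. ROWS is JSON, a list of rows, each an object with "slide": the shift along the tool's x, y, z in m, a list of three; "yaw": the turn about the tool's y in units of 5 degrees (1.0 is 5 degrees). In form: [{"slide": [x, y, z], "yaw": yaw}, ...]. A call has 1 to 12 rows; each row is the pose to reach, as a shift and turn from the pose commanded when the call began, along the tool's axes at that moment; what a row does not reach only later rows make up. A row lasts 1/10 s, in which the tool goes at most 50 mm and 8.59 degrees, less where a joint would pass 70% of its speed; a pose out of reach is approached as far as the arm can. A call with a gripper value outside its range is refused whole. OPENING is the gripper command: -1 is fully open, 1 is shut, values between are in proportion, set as the call begins (- or left out, the last holds). The fingers move at their own pace and stop on an object; the grip force is fixed at half the most. Time passes only in rows, so rows that repeat a pose let the fingers close. It gives the time, the measured TCP pose, the force and the opening at its end, in the units of the state.
- manip.state(): the state, without advancing time (a new reading comes with each control period).
- manip.grab_frame(name): name is "side" or "top" or "wrist"; returns the picture (400x640x3 uint8, red, green, blue); there is no depth.
- manip.camera_params(name): a dict with "intrinsics" (3x3 intrinsics, pixels), "distortion" ([k1, k2, p1, p2, k3] as OpenCV has them; the pictures are not rectified), "rvec" (rotation vector, rad) and "tvec" (3), from world to camera coordinates, as OpenCV has them. Camera axes: x right, y down, z forward; pixel columns grow to the right and rows downward; lengths in m; the calibration is good to about 2 mm. A picture is of the moment at which its call begins: read the wrist's pose just before it. camera_params takes no time and is no camera call; for the wrist camera it gives the pose at the moment of the call.
- manip.job_done(): hands the job in, once; it reports no verdict.
The state is a dict: "time_s": time; "joint_pos": joint angles; "qvel": joint speeds; "tau": joint torques, N m; "tcp_pos": TCP position; "eef_rot": TCP orientation; "contact_force": force on the tool from outside, world axes, zero at the start; "ft_torque": the same for the moment, N m; "finger_gap": finger opening in m.
Only numpy, scipy, OpenCV 4.12 (cv2) and the standard library are available. Lean on these libraries where they do the work, as an engineer would, in place of code of your own. Each camera call takes 0.05 s, during which the arm holds its last target. There are 200 camera calls.

## Working session

There is one attempt and no reset: what is moved stays moved. The work goes in short steps, Python scripts to look and compute and a shell command to move; the robot and the scene stay as the last step left them, time stands still between calls to the robot, and variables do not carry over. Pictures are saved under pics/ and viewed, about 8 in all and at most 12, crops included, and the job is handed in when it is done.

```bash
ls; mkdir -p pics
python3 - <<'E'
from station import manip
import cv2,numpy as np
print(manip.state()); print(manip.grasp_offset)
for n in ["side","top","wrist"]:
    p=manip.camera_params(n); print(n,{k:np.round(v,4).tolist() for k,v in p.items()})
    im=manip.grab_frame(n); cv2.imwrite(f"pics/{n}0.png",im[:,:,::-1])
E
```

```text
pics
{'time_s': 0.0, 'joint_pos': array([ 1.41559991e+00,  2.55758041e-01,  1.06993352e-01, -4.72774345e-04,
       -1.42391012e+00, -2.84592688e-01]), 'qvel': array([-0.00013219, -0.00051406,  0.00181008,  0.00118989, -0.00015641,
       -0.00104439]), 'tau': array([ 2.17034234e-03, -3.86636281e+01,  2.37944609e+01,  5.36532193e+00,
       -6.08409042e-03, -8.97701881e-06]), 'tcp_pos': array([0.23387236, 0.49716226, 0.19278592]), 'eef_rot': array([-0.37831341,  0.3794384 , -0.5966466 ,  0.5974264 ]), 'contact_force': array([-0.71196423,  0.29199009,  0.19848053]), 'ft_torque': array([ 0.02608305, -0.00709081, -0.00639567]), 'finger_gap': 0.08522299413285313}
0.0187
side {'intrinsics': [[364.72, 0.0, 322.3913], [0.0, 364.72, 196.5711], [0.0, 0.0, 1.0]], 'distortion': [-0.0326, 0.0, 0.0, 0.0, 0.0], 'rvec': [2.1532, -0.6092, 0.3089], 'tvec': [-0.538, 0.2142, 0.7502]}
top {'intrinsics': [[363.6144, 0.0, 317.691], [0.0, 363.6144, 201.2523], [0.0, 0.0, 1.0]], 'distortion': [0.0268, 0.0, 0.0, 0.0, 0.0], 'rvec': [2.1408, -2.2005, 0.0609], 'tvec': [-0.0752, 0.5634, 1.0168]}
wrist {'intrinsics': [[305.0459, 0.0, 317.1306], [0.0, 305.0459, 201.4579], [0.0, 0.0, 1.0]], 'distortion': [0.0124, 0.0, 0.0, 0.0, 0.0], 'rvec': [-1.5915, 2.508, 0.3502], 'tvec': [0.5486, -0.0367, 0.3798]}
```

```bash
python3 -c "
import cv2,numpy as np
a=cv2.imread('pics/side0.png');b=cv2.imread('pics/top0.png')
cv2.imwrite('pics/s0.png',cv2.resize(a,(800,500)));cv2.imwrite('pics/t0.png',cv2.resize(b,(800,500)))"
```

```text
(no output)
```

View pics/top0.png

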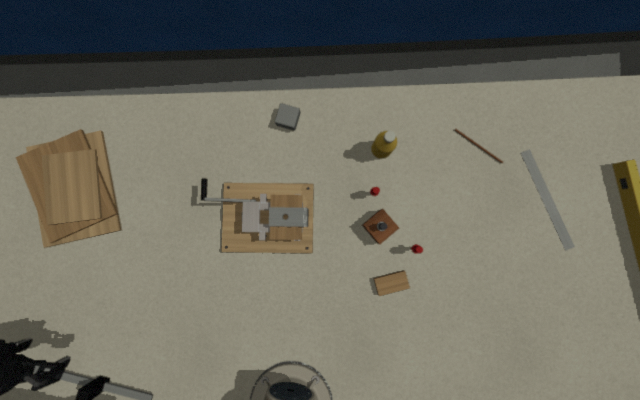

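View pics/side0.png

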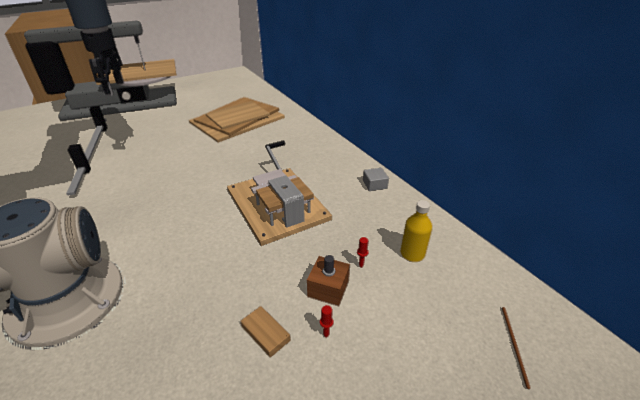

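Top view: pin at about (381,226) in its brown block, red look-alikes at (376,191) and (417,249), jig with eye at about (286,217), and handle bar at (204,189). Side view: pin top (328,258), eye about (286,188), handle about (276,146), lever leaning +y.

```bash
cat > h.py <<'E'
from station import manip
import cv2,numpy as np
from scipy.spatial.transform import Rotation as R
def ray(p,px):
    n=cv2.undistortPoints(np.array([[px]],float),p["intrinsics"],np.array(p["distortion"]))[0,0]
    Rm=cv2.Rodrigues(np.array(p["rvec"]))[0]; o=-Rm.T@np.array(p["tvec"]).ravel()
    d=Rm.T@np.array([n[0],n[1],1.]); return o,d/np.linalg.norm(d)
def plane(p,px,z):
    o,d=ray(p,px); return o+d*(z-o[2])/d[2]
def tri(rays):
    A=np.zeros((3,3));b=np.zeros(3)
    for o,d in rays:
        M=np.eye(3)-np.outer(d,d);A+=M;b+=M@o
    x=np.linalg.solve(A,b)
    return x,[float(np.linalg.norm((np.eye(3)-np.outer(d,d))@(x-o))) for o,d in rays]
def proj(p,X):
    return cv2.projectPoints(np.array([X],float),np.array(p["rvec"]),np.array(p["tvec"]),p["intrinsics"],np.array(p["distortion"]))[0][0,0]
def tool():
    s=manip.state();q=s["eef_rot"];return s["tcp_pos"],R.from_quat([q[1],q[2],q[3],q[0]]).as_matrix()
def togo(target,xdir=None):
    """slide from now to put the TCP at target, and yaw (5deg units) to bring tool x along xdir"""
    t,M=tool(); out=M.T@(np.array(target)-t); y=None
    if xdir is not None:
        v=M.T@np.array(xdir); a=np.arctan2(-v[2],v[0])  # turn about y takes x to (cos,0,-sin)
        a=(a+np.pi/2)%np.pi-np.pi/2; y=np.rad2deg(a)/5
    return np.round(out,4),y
E
python3 - <<'E'
from h import *
T=manip.camera_params("top");S=manip.camera_params("side")
for n,a,b in [("pintop",(381,226),(328,258)),("eye",(286,217),(286,188)),("handle",(204.5,188),(277,145.5)),("redA",(376,191),(363,240)),("redB",(417,249),(327,309)),("bottle",(390,135),(423,207))]:
    x,e=tri([ray(T,a),ray(S,b)]);print(n,x.round(4),np.round(e,4),np.hypot(*x[:2]).round(3))
for n,c in [("jig corners",[(223,183),(313,183),(313,252),(223,252)])]:
    for q in c: print(n,plane(T,q,.018).round(4))
print(plane(T,(392,283),.022),plane(T,(287,115),.04))
t,M=tool();print(M.round(3)); print(proj(manip.camera_params("wrist"),t))
E
```

```text
pintop [ 0.4857 -0.2574  0.0901] [0.0002 0.0002] 0.55
eye [ 0.5179 -0.0084  0.0963] [0.0023 0.0023] 0.518
handle [0.6013 0.2113 0.0869] [0.001 0.001] 0.637
redA [ 0.5794 -0.2487  0.0852] [0.0003 0.0003] 0.631
redB [ 0.4233 -0.3514  0.0797] [0.0009 0.0009] 0.55
bottle [ 0.7136 -0.2802  0.1411] [0.0022 0.0022] 0.767
jig corners [0.622  0.1812 0.018 ]
jig corners [ 0.6144 -0.0785  0.018 ]
jig corners [ 0.4177 -0.0735  0.018 ]
jig corners [0.4244 0.1823 0.018 ]
[ 0.32706395 -0.29141816  0.022     ] [ 0.80911273 -0.01002181  0.04      ]
[[-0.426 -0.001  0.905]
 [-0.905 -0.001 -0.426]
 [ 0.001 -1.     0.   ]]
[316.28144837 227.5896219 ]
```

```bash
python3 -c "
from h import *
print(togo([.53,.06,.26],[.027,1,0]),togo([.486,-.25,.22],[.027,1,0]))"
```

```text
(array([ 0.2697, -0.0666,  0.4541]), np.float64(-4.731644454720837)) (array([ 0.5688, -0.0261,  0.5463]), np.float64(-4.731644454720837))
```

```bash
python3 -m pendant '[{"slide":[0.02,-0.067,0.034],"yaw":-0.4},{"slide":[0.045,-0.067,0.076],"yaw":-0.8},{"slide":[0.07,-0.067,0.118],"yaw":-1.2},{"slide":[0.095,-0.067,0.160],"yaw":-1.7},{"slide":[0.12,-0.067,0.202],"yaw":-2.2},{"slide":[0.145,-0.067,0.244],"yaw":-2.7},{"slide":[0.17,-0.067,0.286],"yaw":-3.2},{"slide":[0.195,-0.067,0.328],"yaw":-3.7},{"slide":[0.22,-0.067,0.370],"yaw":-4.2},{"slide":[0.245,-0.067,0.412],"yaw":-4.7},{"slide":[0.27,-0.067,0.454],"yaw":-4.7},{"slide":[0.27,-0.067,0.454],"yaw":-4.7}]'
python3 - <<'E'
from h import *
import pickle
p=manip.camera_params("wrist");im=manip.grab_frame("wrist");pickle.dump(p,open("w1.pkl","wb"))
cv2.imwrite("pics/w1.png",im[:,:,::-1]);t,M=tool();print(t,M.round(3),manip.state()["qvel"])
for n,X in [("eye",[.5179,-.0084,.1]),("handle",[.6013,.2113,.087])]: print(n,proj(p,X))
E
```

```text
time_s: 1.35
tcp_pos: [0.5315, 0.0558, 0.2595]
eef_rot: [0.49, -0.492, 0.509, -0.509]
contact_force: [0.4, 0.6, -0.1]
finger_gap: 0.0853
[0.53097661 0.05706659 0.25949567] [[-0.034 -0.002  0.999]
 [-0.999 -0.001 -0.034]
 [ 0.001 -1.    -0.002]] [ 0.06943126 -0.03376655 -0.0266272  -0.01497753  0.0044582  -0.04645055]
eye [373.05062627 186.70354125]
handle [174.84453863 117.78054722]
```

View pics/w1.png

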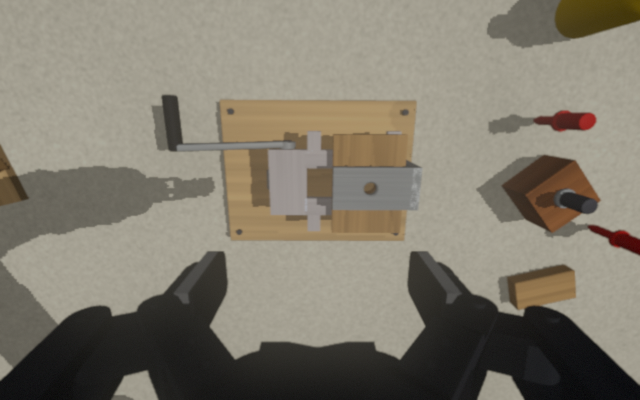

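Wrist view 1: eye at about (371,188), handle bar dark from (170,97) to (176,148), pin top about (590,203). Moving toward the pin for a second wrist view.

```bash
python3 -m pendant '[{"slide":[0.045,0,-0.01],"yaw":0},{"slide":[0.09,0,-0.02],"yaw":0},{"slide":[0.135,0.01,-0.04],"yaw":0},{"slide":[0.18,0.02,-0.05],"yaw":0},{"slide":[0.225,0.03,-0.06],"yaw":0},{"slide":[0.25,0.03,-0.06],"yaw":0},{"slide":[0.25,0.03,-0.06],"yaw":0},{"slide":[0.25,0.03,-0.06],"yaw":0},{"slide":[0.25,0.03,-0.06],"yaw":0},{"slide":[0.25,0.03,-0.06],"yaw":0}]'
python3 - <<'E'
from h import *
import pickle
p=manip.camera_params("wrist");im=manip.grab_frame("wrist");pickle.dump(p,open("w2.pkl","wb"))
cv2.imwrite("pics/w2.png",im[:,:,::-1]);t,M=tool();print(t,M.round(3),abs(manip.state()["qvel"]).max())
for n,X in [("eye",[.5179,-.0084,.1]),("pin",[.4857,-.2574,.095])]: print(n,proj(p,X))
E
```

```text
time_s: 2.4
tcp_pos: [0.4629, -0.1869, 0.2309]
eef_rot: [-0.493, 0.493, -0.507, 0.507]
contact_force: [-0.1, 0.3, -0.5]
finger_gap: 0.0853
[ 0.46290411 -0.18697842  0.23083737] [[-0.028  0.     1.   ]
 [-1.     0.    -0.028]
 [-0.    -1.     0.   ]] 0.005231791977842082
eye [136.23696336 133.53239829]
pin [384.17341383 158.43789107]
```

View pics/w2.png

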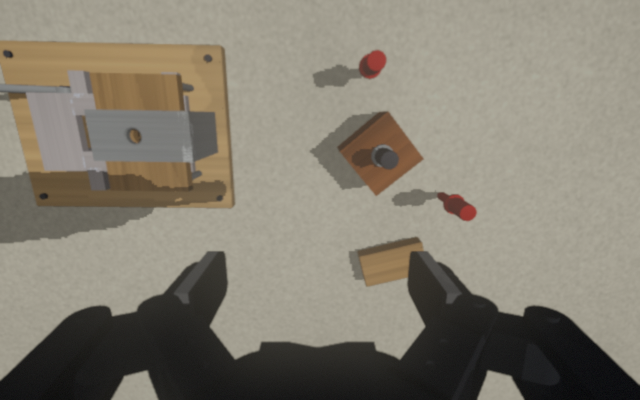

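Wrist view 2: eye about (134,136), pin top about (388,160). Refining on enlarged crops.

Run:
```python
from h import *
a=cv2.imread("pics/w1.png");b=cv2.imread("pics/w2.png");t=cv2.imread("pics/top0.png");s=cv2.imread("pics/side0.png")
def c(im,x,y,w=20):
    return cv2.resize(im[y-w:y+w,x-w:x+w],(260,260),interpolation=cv2.INTER_NEAREST)
g=np.vstack([np.hstack([c(b,385,157),c(b,134,135),c(a,371,188)]),np.hstack([c(a,173,122,32),c(s,328,264,16),c(s,286,188,16)])])
cv2.imwrite("pics/m1.png",np.clip(g.astype(float)*1.8,0,255))
```

```text
[ WARN:0@0.081] global loadsave.cpp:1063 imwrite_ Unsupported depth image for selected encoder is fallbacked to CV_8U.
```

View pics/m1.png

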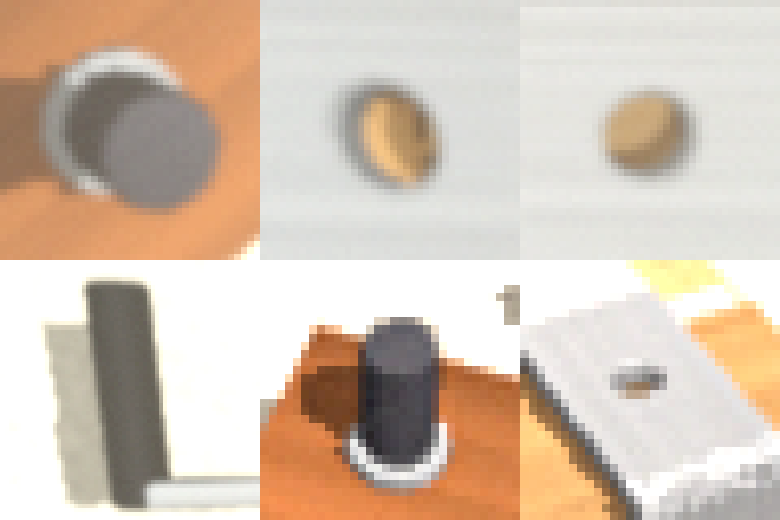

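Crops: pin top in w2 (389.1,159.6) and side (329,258.1). Eye in w2 (133.2,135), w1 (370.3,188.1), side (284,186.3). Handle bar in w1 runs (169.5,95.2) to (176.2,149.8).

Run:
```python
from h import *
import pickle
T=manip.camera_params("top");S=manip.camera_params("side");W1,W2=[pickle.load(open(f"w{i}.pkl","rb")) for i in (1,2)]
def show(n,*l):
    x,e=tri([ray(*q) for q in l]);print(n,x.round(4),np.round(e,4))
show("pin w2+s",(W2,(389.1,159.6)),(S,(329,258.1)))
show("pin w2+s+t",(W2,(389.1,159.6)),(S,(329,258.1)),(T,(381.5,226)))
print("pin w2@95",plane(W2,(389.1,159.6),.095))
show("eye w1+w2",(W1,(370.3,188.1)),(W2,(133.2,135)))
show("eye w2+s",(W2,(133.2,135)),(S,(284,186.3)))
show("eye all",(W1,(370.3,188.1)),(W2,(133.2,135)),(S,(284,186.3)))
print("eye@100",plane(W1,(370.3,188.1),.1),plane(W2,(133.2,135),.1),plane(S,(284,186.3),.1))
show("handle w1 + s",(W1,(172.3,118.5)),(S,(277,145.5)))
show("handle w1 + t",(W1,(172.3,118.5)),(T,(204.5,188)))
# jig screws in w1 (z 18mm)
for im,p in (("w1",W1),):
    for q in [(230,111.5),(405,112.5),(396.5,233),(239,232)]: print(plane(p,q,.018).round(4))
# pin collar centre check: hole block top
print(togo([.486,-.257,.1]))
```

```text
pin w2+s [ 0.4846 -0.2627  0.0952] [0.0003 0.0003]
pin w2+s+t [ 0.4852 -0.2608  0.0936] [0.0022 0.0009 0.0027]
pin w2@95 [ 0.48434595 -0.26255423  0.095     ]
eye w1+w2 [ 0.5165 -0.0052  0.1003] [0.0001 0.0001]
eye w2+s [ 0.5166 -0.0054  0.1003] [0.0001 0.0001]
eye all [ 0.5166 -0.0053  0.1003] [0.0002 0.     0.0002]
eye@100 [ 0.51636484 -0.00527365  0.1       ] [ 0.51655068 -0.0051214   0.1       ] [ 0.51688173 -0.00513266  0.1       ]
handle w1 + s [0.6019 0.2138 0.0859] [0.0015 0.0015]
handle w1 + t [0.6    0.2097 0.0953] [0.001 0.001]
[0.607 0.168 0.018]
[ 0.5977 -0.064   0.018 ]
[ 0.426  -0.0592  0.018 ]
[0.4359 0.1743 0.018 ]
(array([0.0694, 0.1308, 0.025 ]), None)
```

```bash
python3 -c "
from h import *
print(togo([.4846,-.2627,.063]))"
```

```text
(array([0.0751, 0.1678, 0.0237]), None)
```

```bash
python3 -m pendant '[{"slide":[0.038,0.02,0.012],"yaw":0},{"slide":[0.075,0.05,0.024],"yaw":0},{"slide":[0.075,0.09,0.024],"yaw":0},{"slide":[0.075,0.125,0.024],"yaw":0},{"slide":[0.075,0.15,0.024],"yaw":0},{"slide":[0.075,0.168,0.024],"yaw":0},{"slide":[0.075,0.168,0.024],"yaw":0},{"slide":[0.075,0.168,0.024],"yaw":0}]'
python3 -m pendant '[{"slide":[0,0,0],"yaw":0},{"slide":[0,0,0],"yaw":0},{"slide":[0,0,0],"yaw":0},{"slide":[0,0,0],"yaw":0},{"slide":[0,0,0],"yaw":0},{"slide":[0,0,0],"yaw":0},{"slide":[0,0,0],"yaw":0},{"slide":[0,0,0],"yaw":0}]' 1
```

```text
time_s: 3.25
tcp_pos: [0.4849, -0.2636, 0.0634]
eef_rot: [-0.493, 0.493, -0.507, 0.507]
contact_force: [0.7, -0.0, 0.8]
finger_gap: 0.0857
time_s: 4.05
tcp_pos: [0.4843, -0.2637, 0.0627]
eef_rot: [0.493, -0.493, 0.507, -0.507]
contact_force: [0.1, -0.6, 0.2]
finger_gap: 0.0
```

Run:
```python
from h import *
im=manip.grab_frame("wrist")[:,:,::-1];s=manip.grab_frame("side")[:,:,::-1]
cv2.imwrite("pics/m2.png",np.hstack([cv2.resize(im,(480,300)),cv2.resize(s[220:340,260:388],(320,300))]))
print(manip.state()["finger_gap"],proj(manip.camera_params("wrist"),tool()[0]))
```

```text
-0.00016015042532281995 [316.72063711 227.35949775]
```

View pics/m2.png

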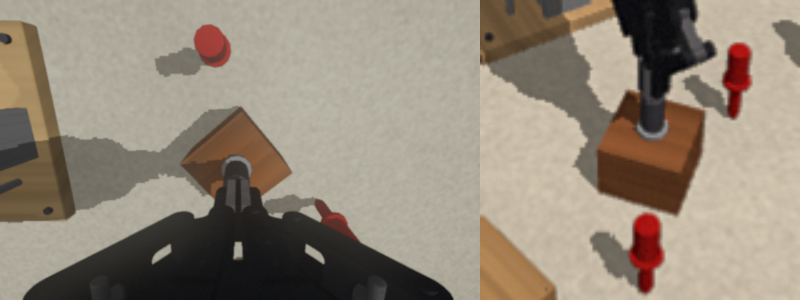

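Run:
```python
from h import *
p=manip.camera_params("wrist");im=manip.grab_frame("wrist")[:,:,::-1].copy();s=manip.grab_frame("side")[:,:,::-1].copy();S=manip.camera_params("side")
t,M=tool();print(t,M.round(3))
for nm,c in (("wrist",p),("side",S)):
    print(nm,"cam at",ray(c,(320,200))[0].round(3))
    for n,X in (("tcp",t),("grasp",t-M[:,1]*.0187),("tcp+11mm x",t+[.011,0,0]),("pintop",[.4846,-.2627,.095]),("collar top",[.4846,-.2627,.06])): print(n,proj(c,X).round(1))
a=im[180:300,250:380];b=s[225:295,290:366]
g=np.hstack([cv2.resize(a,(400,369)),cv2.resize(b,(400,369))]);cv2.imwrite("pics/m3.png",np.clip(g*2.,0,255).astype(np.uint8))
```

```text
[ 0.48434225 -0.26371171  0.06265466] [[-0.03 -0.    1.  ]
 [-1.    0.   -0.03]
 [-0.   -1.   -0.  ]]
wrist cam at [ 0.553 -0.266  0.244]
tcp [316.7 227.4]
grasp [316.7 239. ]
tcp+11mm x [316.2 210.9]
pintop [314.7 248.7]
collar top [315.1 225.6]
side cam at [ 0.209 -0.68   0.627]
tcp [328.8 269.6]
grasp [328.9 263.3]
tcp+11mm x [333.3 267.4]
pintop [328.9 258.2]
collar top [328.6 270.1]
```

View pics/m3.png

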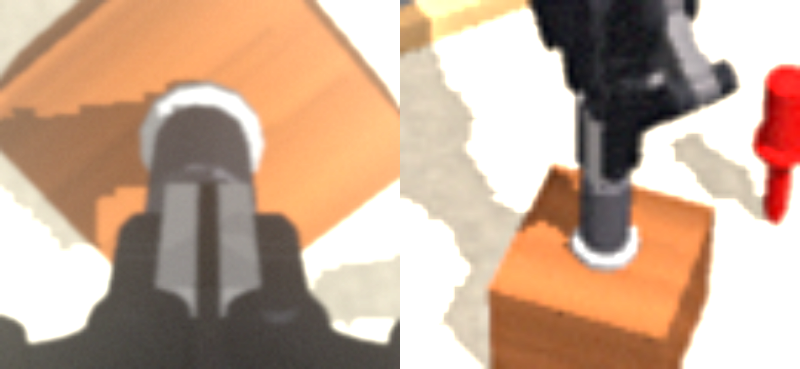

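Run:
```python
from h import *
p=manip.camera_params("wrist");S=manip.camera_params("side")
for a in (236,239,242):
  for b in (258,260): print(a,b,*[np.round(v,4) for v in tri([ray(p,(317,a)),ray(S,(329,b))])])
t,M=tool()
for dz in (0,.02,.03,.035,.04): print(dz,proj(p,t+[.0,0,dz]).round(1),proj(p,t+[.011,0,dz]).round(1),proj(S,t+[0,0,dz]).round(1))
q=manip.state()["joint_pos"];print(q.round(3))
```

```text
236 258 [ 0.4883 -0.2621  0.0912] [0.0027 0.0027]
236 260 [ 0.4872 -0.2626  0.0871] [0.0019 0.0019]
239 258 [ 0.4875 -0.2624  0.0923] [0.0021 0.0021]
239 260 [ 0.4863 -0.263   0.0882] [0.0013 0.0013]
242 258 [ 0.4866 -0.2628  0.0935] [0.0016 0.0016]
242 260 [ 0.4854 -0.2634  0.0894] [0.0008 0.0008]
0 [316.7 227.4] [316.2 210.9] [328.8 269.6]
0.02 [316.7 239.9] [316.1 221.7] [328.9 262.8]
0.03 [316.7 247.3] [316.1 228.2] [329.  259.4]
0.035 [316.7 251.3] [316.  231.7] [329.  257.6]
0.04 [316.6 255.6] [316.  235.4] [329.1 255.8]
[-0.215  0.333 -0.127  0.    -1.111  1.756]
```

The fingers shut empty. Both views put the real fingertips at about z = 0.095, roughly 33 mm short of the reported TCP and just above the pin's top. I'll reopen, go 30 mm lower and close again.

```bash
python3 -m pendant '[{"slide":[0,0,0],"yaw":0},{"slide":[0,0,0],"yaw":0},{"slide":[0,0,0],"yaw":0},{"slide":[0,0,0],"yaw":0},{"slide":[0,0,0],"yaw":0},{"slide":[0,0,0],"yaw":0}]' -1
python3 -m pendant '[{"slide":[-0.001,0.006,0],"yaw":0},{"slide":[-0.001,0.012,0],"yaw":0},{"slide":[-0.001,0.018,0],"yaw":0},{"slide":[-0.001,0.024,0],"yaw":0},{"slide":[-0.001,0.03,0],"yaw":0},{"slide":[-0.001,0.03,0],"yaw":0},{"slide":[-0.001,0.03,0],"yaw":0}]'
python3 -m pendant '[{"slide":[0,0,0],"yaw":0},{"slide":[0,0,0],"yaw":0},{"slide":[0,0,0],"yaw":0},{"slide":[0,0,0],"yaw":0},{"slide":[0,0,0],"yaw":0},{"slide":[0,0,0],"yaw":0},{"slide":[0,0,0],"yaw":0},{"slide":[0,0,0],"yaw":0}]' 1
```

```text
time_s: 4.85
tcp_pos: [0.4844, -0.2637, 0.0627]
eef_rot: [-0.493, 0.493, -0.507, 0.507]
contact_force: [-0.5, -0.5, 0.2]
finger_gap: 0.0846
time_s: 5.55
tcp_pos: [0.4844, -0.2628, 0.0326]
eef_rot: [0.492, -0.493, 0.507, -0.507]
contact_force: [0.8, 0.0, -0.1]
finger_gap: 0.0857
time_s: 6.35
tcp_pos: [0.4846, -0.2628, 0.033]
eef_rot: [-0.493, 0.492, -0.507, 0.508]
contact_force: [-0.2, 1.1, 3.4]
finger_gap: 0.0181
```

```bash
python3 -m pendant '[{"slide":[0,-0.01,0],"yaw":0},{"slide":[0,-0.025,0],"yaw":0},{"slide":[0,-0.045,0],"yaw":0},{"slide":[0,-0.07,0],"yaw":0},{"slide":[0,-0.095,0],"yaw":0},{"slide":[0,-0.115,0],"yaw":0},{"slide":[0,-0.12,0],"yaw":0},{"slide":[0,-0.12,0],"yaw":0},{"slide":[0,-0.12,0],"yaw":0},{"slide":[0,-0.12,0],"yaw":0}]'
python3 - <<'E'
from h import *
p=manip.camera_params("wrist");im=manip.grab_frame("wrist")[:,:,::-1].copy();s=manip.grab_frame("side")[:,:,::-1].copy();S=manip.camera_params("side")
cv2.imwrite("pics/w4.png",im);cv2.imwrite("pics/s4.png",s)
t,M=tool();print(t,M.round(3))
X=np.array([.4846,-.2627,.055+.12])
for z in (0,-.045): print(proj(p,X+[0,0,z]),proj(S,X+[0,0,z]))
u,v=proj(S,X).astype(int)
a=im[150:290,250:390];b=s[v-40:v+40,u-40:u+40]
g=np.hstack([cv2.resize(a,(400,400)),cv2.resize(b,(400,400))]);print("side crop origin",u-40,v-40);cv2.imwrite("pics/m4.png",np.clip(g*1.8,0,255).astype(np.uint8))
print(togo([.5166,-.0053,t[2]],[.03,1,0]))
E
```

```text
time_s: 7.35
tcp_pos: [0.4836, -0.2624, 0.1512]
eef_rot: [0.492, -0.493, 0.508, -0.507]
contact_force: [0.2, 0.5, -1.1]
finger_gap: 0.0182
[ 0.48384471 -0.26252919  0.15163136] [[-0.03  -0.002  1.   ]
 [-1.     0.001 -0.03 ]
 [-0.001 -1.    -0.002]]
[317.19197682 240.98648466] [329.54012743 228.02726858]
[317.22217443 215.09952075] [329.14547715 245.50234441]
side crop origin 289 188
(array([-2.581e-01,  1.000e-04,  2.510e-02]), np.float64(0.004171813775778419))
```

View pics/m4.png

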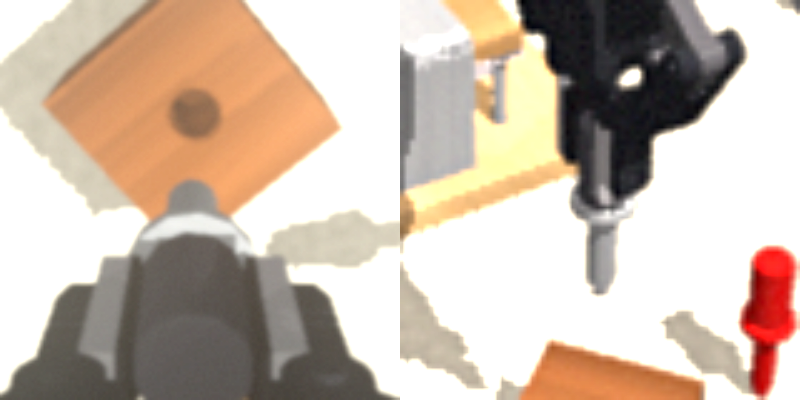

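```bash
python3 -m pendant '[{"slide":[-0.02,0,0.002],"yaw":0},{"slide":[-0.06,0,0.006],"yaw":0},{"slide":[-0.1,0,0.01],"yaw":0},{"slide":[-0.14,0,0.014],"yaw":0},{"slide":[-0.18,0,0.018],"yaw":0},{"slide":[-0.22,0,0.022],"yaw":0},{"slide":[-0.245,0,0.024],"yaw":0},{"slide":[-0.2581,0,0.0251],"yaw":0},{"slide":[-0.2581,0,0.0251],"yaw":0},{"slide":[-0.2581,0,0.0251],"yaw":0},{"slide":[-0.2581,0,0.0251],"yaw":0},{"slide":[-0.2581,0,0.0251],"yaw":0}]'
python3 - <<'E'
from h import *
p=manip.camera_params("wrist");im=manip.grab_frame("wrist")[:,:,::-1].copy();s=manip.grab_frame("side")[:,:,::-1].copy();S=manip.camera_params("side")
cv2.imwrite("pics/w5.png",im);cv2.imwrite("pics/s5.png",s)
t,M=tool();print(t,M.round(3))
E5=np.array([.5166,-.0053,.1]);tip=t+[0,0,.022-.045]
for n,X in (("eye",E5),("tip exp",tip)): print(n,proj(p,X),proj(S,X))
a=im[130:270,250:390];b=s[150:220,250:320]
g=np.hstack([cv2.resize(a,(400,400)),cv2.resize(b,(400,400))]);cv2.imwrite("pics/m5.png",np.clip(g*1.8,0,255).astype(np.uint8))
print(togo([.5166,-.0053,t[2]],[.03,1,0]))
E
```

```text
time_s: 8.65
tcp_pos: [0.517, -0.0065, 0.1527]
eef_rot: [-0.492, 0.492, -0.508, 0.508]
contact_force: [0.7, 0.0, -0.6]
finger_gap: 0.018
[ 0.51704903 -0.00619352  0.15268099] [[-0.031 -0.     1.   ]
 [-1.    -0.    -0.031]
 [ 0.    -1.    -0.   ]]
eye [315.36932086 204.41351916] [283.9290418  186.36796922]
tip exp [316.39702419 215.73666938] [283.54474528 176.55613157]
(array([-0.0009, -0.    , -0.0005]), np.float64(-0.008791867339060556))
```

View pics/m5.png

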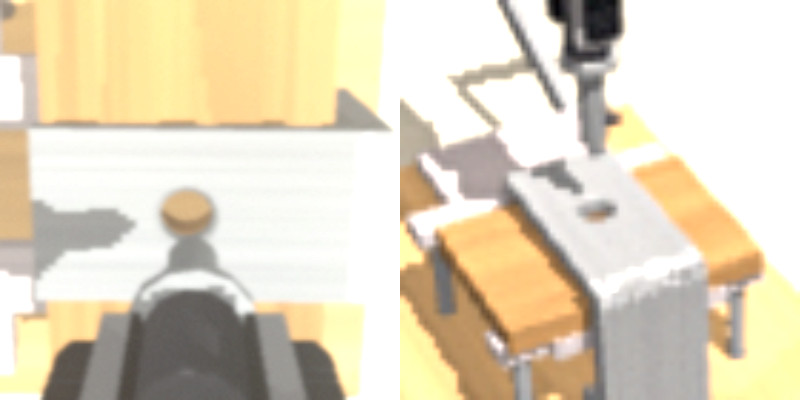

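```bash
python3 -m pendant '[{"slide":[-0.0013,0.008,-0.0005],"yaw":0},{"slide":[-0.0013,0.016,-0.0005],"yaw":0},{"slide":[-0.0013,0.024,-0.0005],"yaw":0},{"slide":[-0.0013,0.030,-0.0005],"yaw":0},{"slide":[-0.0013,0.036,-0.0005],"yaw":0},{"slide":[-0.0013,0.042,-0.0005],"yaw":0},{"slide":[-0.0013,0.042,-0.0005],"yaw":0},{"slide":[-0.0013,0.042,-0.0005],"yaw":0}]'
```

```text
time_s: 9.55
tcp_pos: [0.5168, -0.0042, 0.1107]
eef_rot: [-0.493, 0.493, -0.507, 0.507]
contact_force: [0.0, 0.1, -0.4]
finger_gap: 0.0179
```

```bash
python3 -m pendant '[{"slide":[0,0.006,0],"yaw":0},{"slide":[0,0.012,0],"yaw":0},{"slide":[0,0.018,0],"yaw":0},{"slide":[0,0.024,0],"yaw":0},{"slide":[0,0.028,0],"yaw":0},{"slide":[0,0.031,0],"yaw":0},{"slide":[0,0.031,0],"yaw":0},{"slide":[0,0.031,0],"yaw":0}]'
```

```text
time_s: 10.35
tcp_pos: [0.5168, -0.0042, 0.0798]
eef_rot: [-0.493, 0.493, -0.507, 0.507]
contact_force: [-0.1, -1.3, -1.6]
finger_gap: 0.0182
```

```bash
python3 -m pendant '[{"slide":[0,0.001,0],"yaw":0},{"slide":[0,0.002,0],"yaw":0},{"slide":[0,0.003,0],"yaw":0},{"slide":[0,0.003,0],"yaw":0},{"slide":[0,0.003,0],"yaw":0}]'
```

```text
time_s: 10.85
tcp_pos: [0.517, -0.0041, 0.0779]
eef_rot: [-0.493, 0.492, -0.507, 0.508]
contact_force: [-2.9, 0.2, 6.4]
finger_gap: 0.0181
```

```bash
python3 -m pendant '[{"slide":[0,0,0],"yaw":0},{"slide":[0,0,0],"yaw":0},{"slide":[0,0,0],"yaw":0},{"slide":[0,0,0],"yaw":0},{"slide":[0,0,0],"yaw":0},{"slide":[0,0,0],"yaw":0}]' -1
python3 -m pendant '[{"slide":[0,-0.02,0],"yaw":0},{"slide":[0,-0.05,0],"yaw":0},{"slide":[0,-0.09,0],"yaw":0},{"slide":[-0.03,-0.12,0.01],"yaw":0},{"slide":[-0.07,-0.13,0.03],"yaw":0},{"slide":[-0.11,-0.13,0.05],"yaw":0},{"slide":[-0.15,-0.13,0.06],"yaw":0},{"slide":[-0.18,-0.13,0.06],"yaw":0},{"slide":[-0.18,-0.13,0.06],"yaw":0},{"slide":[-0.18,-0.13,0.06],"yaw":0},{"slide":[-0.18,-0.13,0.06],"yaw":0}]'
python3 - <<'E'
from h import *
import pickle
p=manip.camera_params("wrist");im=manip.grab_frame("wrist")[:,:,::-1].copy();s=manip.grab_frame("side")[:,:,::-1].copy();S=manip.camera_params("side")
pickle.dump(p,open("w6.pkl","wb"));cv2.imwrite("pics/w6.png",im);cv2.imwrite("pics/s6.png",s)
t,M=tool();print(t,M.round(3))
h=[.6,.214,.09];print(proj(p,h),proj(S,h),proj(p,[.5166,-.0053,.14]),proj(p,[.5166,-.0053,.1]),proj(S,[.5166,-.0053,.1]),proj(S,[.5166,-.0053,.14]))
b=s[120:220,220:320]
g=np.hstack([cv2.resize(im[30:330,120:520],(560,420)),np.vstack([cv2.resize(b,(240,240)),np.zeros((180,240,3),np.uint8)])]);cv2.imwrite("pics/m6.png",np.clip(g*1.5,0,255).astype(np.uint8))
E
```

```text
time_s: 11.45
tcp_pos: [0.5167, -0.0042, 0.0766]
eef_rot: [0.492, -0.493, 0.507, -0.507]
contact_force: [0.0, 0.9, 0.2]
finger_gap: 0.0857
time_s: 12.55
tcp_pos: [0.5819, 0.1734, 0.2068]
eef_rot: [-0.492, 0.492, -0.507, 0.508]
contact_force: [-0.1, -0.5, -0.6]
finger_gap: 0.0852
[0.58200868 0.1730754  0.20705032] [[-0.031  0.     1.   ]
 [-1.     0.    -0.031]
 [-0.    -1.     0.   ]]
[275.0919166  169.12272544] [275.80911062 144.3377716 ] [518.91662944 263.81077088] [493.80816324 245.26807787] [283.9290418  186.36796922] [282.95734733 172.88610911]
```

View pics/m6.png

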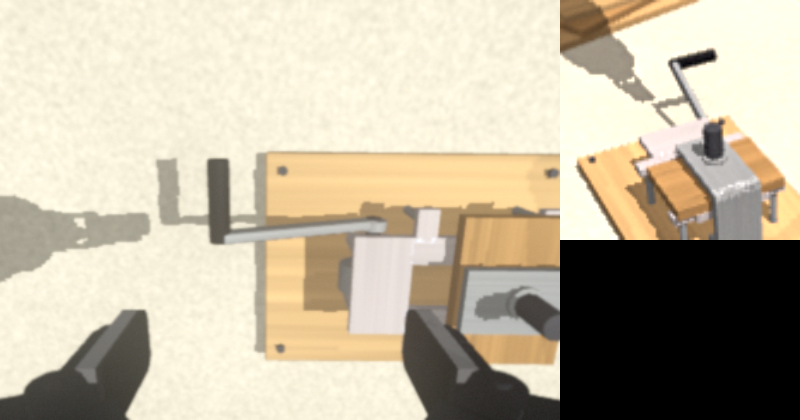

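Pin stands seated in the eye. Handle bar in the wrist view runs from about (275,144) to (276,203), and in the side view from about (285,143) to (268,146). Measuring it with masks.

Run:
```python
from h import *
import pickle
p=pickle.load(open("w6.pkl","rb"));S=manip.camera_params("side")
def bar(f,x0,x1,y0,y1,th):
    im=cv2.imread(f)[y0:y1,x0:x1].max(2); m=(im<th).astype(np.uint8)
    n,l,st,c=cv2.connectedComponentsWithStats(m);k=1+st[1:,4].argmax();pts=np.argwhere(l==k)[:,::-1].astype(float)+[x0,y0]
    c=pts.mean(0);u=np.linalg.svd(pts-c,full_matrices=False)[2][0];d=(pts-c)@u
    e=[c+u*d.min(),c+u*d.max()];w=(abs((pts-c)@[-u[1],u[0]])).max()*2
    print(f,len(pts),c.round(1),np.round(e,1).tolist(),w.round(1));return e
a=bar("pics/w6.png",255,300,130,215,60);b=bar("pics/s6.png",258,295,132,155,60)
a.sort(key=lambda q:q[1]); b.sort(key=lambda q:-q[0])
pa=[]
for i in (0,1):
    x,e=tri([ray(p,a[i]),ray(S,b[i])]);pa.append(x);print(x.round(4),np.round(e,4))
F,A=pa;L=np.linalg.norm(F-A);u=(A-F)/L;g=F+u*.023;print("L",L,"dir",u.round(3),"grip",g.round(4))
# lever geometry with the eye and jig yaw
eye=np.array([.5166,-.0053])
for yaw in (-.03,-.04):
    c,s=np.cos(yaw),np.sin(yaw);Rj=np.array([[c,-s],[s,c]]);o=eye-Rj@[0,-.06]
    l=Rj.T@(g[:2]-o);print(yaw,"origin",o.round(4),"grip in jig",l.round(4),"angle",np.arctan2(-(l[1]-.04),g[2]-.042),"r",np.hypot(l[1]-.04,g[2]-.042),"top handle",(o+Rj@[.078,.04]).round(4))
```

```text
Traceback (most recent call last):
ValueError: attempt to get argmax of an empty sequence
```

```bash
cat > hb.py <<'E'
from h import *
import pickle
def bar(f,x0,x1,y0,y1):
    im=cv2.imread(f)[y0:y1,x0:x1].max(2); th=int(im.min())+25; m=(im<th).astype(np.uint8)
    n,l,st,c=cv2.connectedComponentsWithStats(m);k=1+st[1:,4].argmax();pts=np.argwhere(l==k)[:,::-1].astype(float)+[x0,y0]
    c=pts.mean(0);u=np.linalg.svd(pts-c,full_matrices=False)[2][0];d=(pts-c)@u
    e=[c+u*d.min(),c+u*d.max()];w=(abs((pts-c)@[-u[1],u[0]])).max()*2
    print(f,th,len(pts),c.round(1),np.round(e,1).tolist(),w.round(1));return e
E
python3 - <<'E'
from hb import *
p=pickle.load(open("w6.pkl","rb"));S=manip.camera_params("side")
a=bar("pics/w6.png",255,300,130,215);b=bar("pics/s6.png",258,295,132,155)
a.sort(key=lambda q:q[1]); b.sort(key=lambda q:-q[0])
pa=[]
for i in (0,1):
    x,e=tri([ray(p,a[i]),ray(S,b[i])]);pa.append(x);print(x.round(4),np.round(e,4))
F,A=pa;L=np.linalg.norm(F-A);u=(A-F)/L;g=F+u*.023;print("L",L,"dir",u.round(3),"grip",g.round(4))
eye=np.array([.5166,-.0053])
for yaw in (-.03,-.04):
    c,s=np.cos(yaw),np.sin(yaw);Rj=np.array([[c,-s],[s,c]]);o=eye-Rj@[0,-.06]
    l=Rj.T@(g[:2]-o);print(yaw,"origin",o.round(4),"grip in jig",l.round(4),"angle",np.arctan2(-(l[1]-.04),g[2]-.042),"r",np.hypot(l[1]-.04,g[2]-.042),"top handle",(o+Rj@[.078,.04]).round(4))
E
```

```text
pics/w6.png 85 819 [275.9 172.8] [[275.3, 143.9], [276.5, 203.0]] 23.3
pics/s6.png 29 45 [276.4 144.4] [[283.2, 142.7], [269.3, 146.1]] 3.1
[0.6242 0.2124 0.0892] [0.0003 0.0003]
[0.5716 0.211  0.0955] [0.0055 0.0055]
L 0.05291099478483008 dir [-0.993 -0.025  0.119] grip [0.6013 0.2118 0.092 ]
-0.03 origin [0.5184 0.0547] grip in jig [0.0782 0.1595] angle -1.1748371089156695 r 0.1295541824387131 top handle [0.5976 0.0923]
-0.04 origin [0.519  0.0547] grip in jig [0.076  0.1603] angle -1.1771195299372008 r 0.13026575103094482 top handle [0.5985 0.0915]
```

```bash
python3 -m pendant '[{"slide":[-0.02,0.02,0.009],"yaw":0},{"slide":[-0.04,0.05,0.0171],"yaw":0},{"slide":[-0.04,0.08,0.0171],"yaw":0},{"slide":[-0.04,0.11,0.0171],"yaw":0},{"slide":[-0.04,0.135,0.0171],"yaw":0},{"slide":[-0.04,0.15,0.0171],"yaw":0},{"slide":[-0.04,0.165,0.0171],"yaw":0},{"slide":[-0.04,0.165,0.0171],"yaw":0},{"slide":[-0.04,0.165,0.0171],"yaw":0}]'
python3 -m pendant '[{"slide":[0,0,0],"yaw":0},{"slide":[0,0,0],"yaw":0},{"slide":[0,0,0],"yaw":0},{"slide":[0,0,0],"yaw":0},{"slide":[0,0,0],"yaw":0},{"slide":[0,0,0],"yaw":0},{"slide":[0,0,0],"yaw":0},{"slide":[0,0,0],"yaw":0}]' 1
python3 - <<'E'
from h import *
im=manip.grab_frame("wrist")[:,:,::-1];s=manip.grab_frame("side")[:,:,::-1]
g=np.hstack([cv2.resize(im[120:300,200:440],(480,360)),cv2.resize(s[100:200,220:308],(317,360))]);cv2.imwrite("pics/m7.png",np.clip(g*1.6,0,255).astype(np.uint8))
t,M=tool();print(t)
E
```

```text
time_s: 13.55
tcp_pos: [0.6006, 0.2128, 0.0423]
eef_rot: [-0.492, 0.492, -0.507, 0.508]
contact_force: [-0.4, 0.3, 0.8]
finger_gap: 0.0854
time_s: 14.35
tcp_pos: [0.6003, 0.2134, 0.0418]
eef_rot: [-0.493, 0.492, -0.507, 0.507]
contact_force: [-0.3, -0.1, 0.7]
finger_gap: 0.0138
[0.60033247 0.21346206 0.04183036]
```

View pics/m7.png

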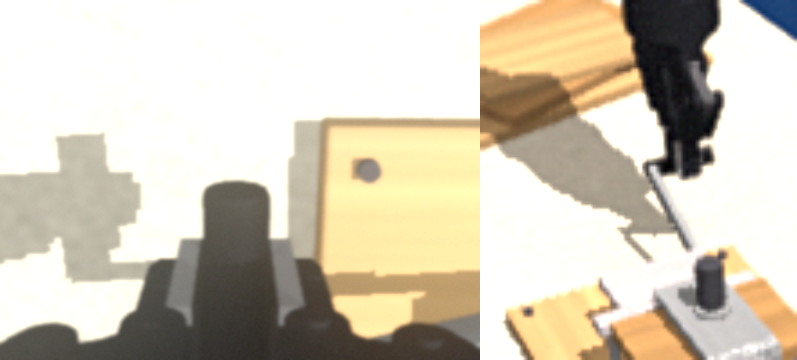

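Handle bar is between the pads (gap 13.8 mm, bar seen at crop (237,250)), and the pin is still standing. Swinging it up along the arc.

```bash
python3 -m pendant '[{"slide":[0.0041,-0.0089,0],"yaw":0},{"slide":[0.0092,-0.0179,0],"yaw":0},{"slide":[0.015,-0.0266,0],"yaw":0},{"slide":[0.0214,-0.0347,0],"yaw":0},{"slide":[0.0285,-0.0423,0],"yaw":0},{"slide":[0.0362,-0.0493,0],"yaw":0},{"slide":[0.0444,-0.0557,0],"yaw":0},{"slide":[0.0531,-0.0614,0],"yaw":0},{"slide":[0.0622,-0.0664,0],"yaw":0},{"slide":[0.0622,-0.0664,0],"yaw":0},{"slide":[0.0622,-0.0664,0],"yaw":0}]'
```

```text
time_s: 15.55
tcp_pos: [0.5988, 0.1555, 0.1129]
eef_rot: [0.496, -0.49, 0.508, -0.506]
contact_force: [-9.7, 12.8, 17.2]
finger_gap: 0.0135
```

Measured motion on a 130 mm radius implies the start angle was about -1.25, so I'm now near -0.53. The tool is being pushed radially outward, so I'm re-centring the arc.

```bash
python3 -m pendant '[{"slide":[-0.0012,-0.0064,0],"yaw":0},{"slide":[0.0057,-0.0099,0],"yaw":0},{"slide":[0.0153,-0.014,0],"yaw":0},{"slide":[0.0252,-0.0172,0],"yaw":0},{"slide":[0.0353,-0.0197,0],"yaw":0},{"slide":[0.0353,-0.0197,0],"yaw":0},{"slide":[0.0353,-0.0197,0],"yaw":0},{"slide":[0.0353,-0.0197,0],"yaw":0}]'
python3 - <<'E'
from h import *
s=manip.grab_frame("side")[:,:,::-1];cv2.imwrite("pics/s8.png",s);t=manip.grab_frame("top")[:,:,::-1];cv2.imwrite("pics/t8.png",t)
p,M=tool();print(p,M.round(3),manip.state()["contact_force"])
E
```

```text
time_s: 16.35
tcp_pos: [0.5962, 0.1162, 0.1299]
eef_rot: [0.492, -0.492, 0.508, -0.507]
contact_force: [-6.8, 5.1, 8.2]
finger_gap: 0.0132
[0.59623583 0.11620466 0.12987931] [[-0.03  -0.001  1.   ]
 [-1.     0.001 -0.03 ]
 [-0.001 -1.    -0.001]] [-6.89322711  3.89138029  8.19710554]
```

```bash
python3 -m pendant '[{"slide":[0.007,-0.0012,-0.0005],"yaw":0},{"slide":[0.014,-0.0021,-0.001],"yaw":0},{"slide":[0.020,-0.0026,-0.0015],"yaw":0},{"slide":[0.0235,-0.0028,-0.0015],"yaw":0},{"slide":[0.0235,-0.0028,-0.0015],"yaw":0},{"slide":[0.0235,-0.0028,-0.0015],"yaw":0},{"slide":[0.0235,-0.0028,-0.0015],"yaw":0},{"slide":[0.0235,-0.0028,-0.0015],"yaw":0},{"slide":[0.0235,-0.0028,-0.0015],"yaw":0}]'
python3 - <<'E'
from h import *
s=manip.grab_frame("side")[:,:,::-1];cv2.imwrite("pics/s9.png",s);w=manip.grab_frame("wrist")[:,:,::-1]
p,M=tool();st=manip.state();print(p,st["contact_force"],st["time_s"])
o=np.array([.5186,.0547]);c,n=np.cos(-.033),np.sin(-.033);Rj=np.array([[c,-n],[n,c]])
S=manip.camera_params("side");W=manip.camera_params("wrist")
T=manip.camera_params("top");t=manip.grab_frame("top")[:,:,::-1]
for a in (-.14,0,.14):
    X=lambda x:np.append(o+Rj@[x,.04-.13*np.sin(a)],.042+.13*np.cos(a))
    print(a,"free end/arm end: side",proj(S,X(.101)).round(1),proj(S,X(.049)).round(1),"wrist",proj(W,X(.101)).round(1),"top",proj(T,X(.101)).round(1))
cv2.imwrite("pics/m9.png",np.clip(1.5*np.hstack([cv2.resize(w[100:300,220:420],(270,400)),cv2.resize(s[110:200,230:320],(400,400)),cv2.resize(t[170:240,240:262],(126,400))]),0,255).astype(np.uint8))
E
```

```text
time_s: 17.35
tcp_pos: [0.5961, 0.0926, 0.1336]
eef_rot: [-0.494, 0.492, -0.506, 0.508]
contact_force: [3.8, 1.6, 7.8]
finger_gap: 0.0127
[0.59605126 0.09254345 0.13357912] [ 1.81581945  0.1501485  10.57061472] 17.45
-0.14 free end/arm end: side [297.9 132.1] [280.3 136.6] wrist [280.9 206.6] top [234.5 174.4]
0 free end/arm end: side [300.9 134.4] [283.1 139. ] wrist [317.7 207.5] top [241.7 174.4]
0.14 free end/arm end: side [304.1 137.7] [286.1 142.4] wrist [354.4 206.9] top [249.2 174.5]
```

View pics/m9.png

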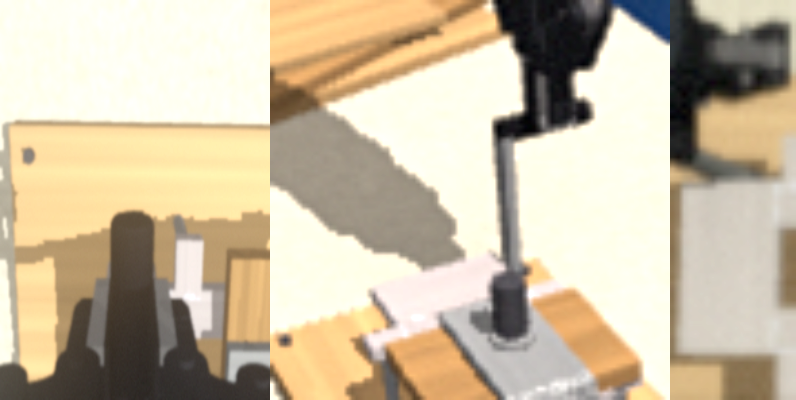

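Wrist view: bar's free end at (317.8,206), and 0 rad predicts (317.7,207.5). Side view: the arm is upright and the pin is seated. Short settle, then I'll hand in.

```bash
python3 -m pendant '[{"slide":[0,0,0],"yaw":0},{"slide":[0,0,0],"yaw":0},{"slide":[0,0,0],"yaw":0},{"slide":[0,0,0],"yaw":0},{"slide":[0,0,0],"yaw":0}]'
python3 -c "
from station import manip
s=manip.state();print(s['tcp_pos'],abs(s['qvel']).max(),s['contact_force']);manip.job_done()"
```

```text
time_s: 18.0
tcp_pos: [0.596, 0.0926, 0.1336]
eef_rot: [-0.494, 0.492, -0.506, 0.508]
contact_force: [-9.3, 5.8, 6.7]
finger_gap: 0.0126
[0.595962   0.09259998 0.13363131] 0.041226856671359585 [-9.30093213  5.77557667  6.74164145]
the job is handed in; nothing more can be done
```

I put the pin through the eye with its shoulder on the flange and released it. I then raised the cam lever to straight up and handed in at 18.0 s, still gripping the handle. The glue bottle, offcut, steel block and red pins were never approached.

**Last checks**
- **Lever angle:** The wrist picture put the bar's free end at column 317.8, against 317.7 predicted for 0 rad. The tool's y agrees with 0 rad. The side view suggested about -0.05 rad, which is inside the 0.14 limit.
- **Pin:** It stood upright and seated in the last side picture. When I pressed it home, the arm stopped at the expected height with about 6 N.
- **Grip:** The handle was in the fingers with a gap of 12.6 mm, and the arm was almost still.
- **Not measured:** I didn't measure the lift table's height; I took it from the lever being upright.

**What went wrong or disagreed**
- **First grasp missed:** The real fingertips are about 31 to 33 mm short of the reported TCP, so the fingers shut empty above the pin. I reopened, went 30 mm lower and closed on it.
- **Start angle of the lever:** The cameras gave -1.175 rad, but the motion fitted about -1.25. The force reached about 23 N partway through the swing, so I corrected the arc.
- **Force at the end:** The wrist reading still wandered by roughly 8 to 13 N at hand-in.

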